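# Load the gauge soak box and start it

### The job

Load the soak box and start it: turn both quarter-turn fasteners on its panel fully to unlocked, swing the panel up until it stands open, and lay every pin-gauge box that is on the bench side by side flat on the floor of the bay. Then shut the panel fully, turn both fasteners fully back to locked, lift the guard on the switch box, flip the toggle beneath it to the far side, and let the guard drop shut again. Leave the tape roll and the multimeters where they are.

Things in the scene. Friction and masses are not known exactly. Their poses are not given: they have to be found in the camera images.
- soak_box: grey steel box fixed to the bench, 190 (x, depth) x 280 (y, width) x 75 (z) mm without its panel; origin at the centre of its underside; +x points away from its front, +y to its left as seen from the front. It is open on top; walls 6 mm thick; the bay floor is 30 mm above the underside, so the bay is 178 x 268 mm and 45 mm deep. Under the front rim are two keepers that the fasteners catch
- bay_floor (a point): point on the bay floor at its centre, axes as the soak box
- panel (a joint): flat aluminium access panel, 190 x 280 x 6 mm, that lies on the soak box's rim (its top face 81 mm above the bench when shut), hinged along the far top edge; 0 = shut, 1.6 rad = fully open, standing just past upright. Its hinge is stiff (about 0.4 N m): it stays where it is left. It can open only when both fasteners are unlocked
- panel_handle (a point): centre of the straight bar of the panel's handle: a 12 mm round bar along the soak box's y, 82 mm between its posts, 42 mm above the panel's top face; the point moves with the panel, its x, y, z are the soak box's axes when the panel is shut. From the hinge it lies 165 mm towards the front and 48 mm up when shut
- panel_hinge (a point): middle of the panel's hinge line, which runs along the soak box's y, 95 mm behind the box's centre and 75 mm above the bench
- fastener_left (a joint): left quarter-turn fastener at the panel's front left corner (105 mm to +y of its middle, 59 mm to the front of the soak box's centre); 0 = locked (wing points front to back), 1.57 rad = unlocked (wing lies left to right). It turns counter-clockwise as seen from above to unlock, with friction (0.05 N m), and stays where it is left; it may start a few degrees off 0
- fastener_right (a joint): right quarter-turn fastener, 105 mm to -y of the panel's middle; same values and same sense of turning as the left one
- wing_left (a point): point on the left fastener's axis at gripping height, 22 mm above the panel's top face; the black wing is 36 mm long (this point's x), 10 mm thick (its y) and its top is 9 mm above this point. The point turns with the wing
- wing_right (a point): the same for the right fastener
- switch_box: grey box fixed to the bench, 130 (x) x 90 (y) x 50 (z) mm; origin at the centre of its underside, +x away from its front
- guard (a joint): black guard cover over the toggle, a channel 72 mm long, 34 mm wide, its top 44 mm above the switch box's top when shut; hinged at its far end; 0 = shut, 1.8 rad = fully raised, leaning back. It weighs 60 g and is lightly sprung: below about 1.2 rad it drops shut by itself, well above that it stands open by its own weight; at most 0.4 N at its front end moves it
- guard_grip (a point): point midway between the two round bosses (18 mm diameter, along the switch box's y, 42 mm over both) on the sides of the guard near its front end; moves with the guard. When shut it is 60 mm in front of the hinge and 24 mm above it, 32 mm above the switch box's top
- guard_hinge (a point): middle of the guard's hinge line, along the switch box's y, 40 mm behind the switch box's centre and 8 mm above its top
- toggle (a joint): metal bat toggle, 32 mm long, 11 mm thick at the tip, pivoted on the top of the switch box 4 mm behind its centre; 0 = off, leaning towards the front; 0.8 rad = on, leaning to the far side. It moves with slight friction (about 1 N at its tip) and stays where it is left, so push it all the way
- toggle_tip (a point): tip of the toggle, 31 mm from its pivot (29 mm above the switch box's top at either end, 12 mm in front of the pivot when off, 12 mm behind it when on); moves with it
- gauge_0: red-lidded pin-gauge box to be loaded (absent, None, in some runs), 36 (x) x 46 (y) x 16 (z) mm, 55 g; origin at the centre of its underside
- gauge_1: red-lidded pin-gauge box to be loaded (absent, None, in some runs), 36 (x) x 46 (y) x 16 (z) mm, 55 g; origin at the centre of its underside
- gauge_2: red-lidded pin-gauge box to be loaded (absent, None, in some runs), 36 (x) x 46 (y) x 16 (z) mm, 55 g; origin at the centre of its underside
- gauge_0_mid (a point): centre of gauge_0, 8 mm above its underside
- gauge_1_mid (a point): centre of gauge_1, 8 mm above its underside
- gauge_2_mid (a point): centre of gauge_2, 8 mm above its underside
- tape_roll: yellow roll of tape, 97 mm across, 19 mm high, a bystander
- meter: hand multimeter with its leads, about 176 x 154 x 74 mm, a bystander behind the soak box
Not all that is in view belongs to the job. Leave any blue look-alike of the switch_box alone.

How it is judged (in metres and radians):
On the way, in this order (a step that is already met when the one before it is completed fails the run):
1. both fasteners are turned to unlocked while the panel is shut (value of joint each of fastener_left, fastener_right above 1.4 rad and value of joint panel below 0.08 rad), for 0.1 s.
2. the panel stands open (value of joint panel above 1.3 rad), for 0.2 s.
3. every gauge box lies flat on the bay floor, the panel still open (x of gauge_0_mid in the frame of bay_floor between -0.089 and 0.089 m and y of gauge_0_mid in the frame of bay_floor between -0.134 and 0.134 m and z of each of gauge_0_mid, gauge_1_mid, gauge_2_mid in the frame of bay_floor below 0.02 m and linear speed of each of gauge_0, gauge_1, gauge_2 below 0.05 m/s and x of gauge_1_mid in the frame of bay_floor between -0.089 and 0.089 m and y of gauge_1_mid in the frame of bay_floor between -0.134 and 0.134 m and x of gauge_2_mid in the frame of bay_floor between -0.089 and 0.089 m and y of gauge_2_mid in the frame of bay_floor between -0.134 and 0.134 m and value of joint panel above 1 rad), for 0.3 s.
4. the panel is shut (value of joint panel below 0.04 rad), for 0.2 s.
5. both fasteners are locked (value of joint each of fastener_left, fastener_right below 0.17 rad and value of joint panel below 0.04 rad), for 0.2 s.
6. the guard is raised, the toggle still off (value of joint guard above 1.2 rad and value of joint toggle below 0.3 rad), for 0.1 s.
7. the toggle is flipped on under the raised guard (value of joint guard above 0.8 rad and value of joint toggle above 0.65 rad), for 0.1 s.
8. the guard is shut again (value of joint guard below 0.1 rad), for 0.2 s.
At the end, for the whole second after the job is handed in: every gauge box present lies inside the bay, its centre less than 20 mm above the bay floor (so none on another) and at rest; panel shut within 0.04 rad; both fasteners within 0.17 rad of locked; toggle beyond 0.65 rad (on); guard within 0.1 rad of shut (all of step 5 and x of gauge_0_mid in the frame of bay_floor between -0.089 and 0.089 m and y of gauge_0_mid in the frame of bay_floor between -0.134 and 0.134 m and z of each of gauge_0_mid, gauge_1_mid, gauge_2_mid in the frame of bay_floor below 0.02 m and linear speed of each of gauge_0, gauge_1, gauge_2 below 0.05 m/s and x of gauge_1_mid in the frame of bay_floor between -0.089 and 0.089 m and y of gauge_1_mid in the frame of bay_floor between -0.134 and 0.134 m and x of gauge_2_mid in the frame of bay_floor between -0.089 and 0.089 m and y of gauge_2_mid in the frame of bay_floor between -0.134 and 0.134 m and value of joint toggle above 0.65 rad and value of joint guard below 0.1 rad); the robot touches nothing.
It fails at once if the tape roll is pushed more than 3 cm (distance of tape_roll from where it was at the start of the episode above 0.03 m).
It fails at once if the multimeter is pushed more than 3 cm (distance of meter from where it was at the start of the episode above 0.03 m).
Of gauge_0, gauge_1, gauge_2 only 1 to 3 are there at a start; the rules pass over those that are not, and their reading is None.
At some moment in a run one of gauge_0, gauge_1, gauge_2 may be knocked a few centimetres aside while the robot is not near it.
Once in a run the grip may slacken for a moment while it holds something.
It also fails if it takes over 210 s, if anything falls off the work surface, if the arm or the gripper's body presses on something with over 40 N, if the wrist force passes 120 N, or if a joint passes its speed limit or range.

### The arm

A 7-joint arm with a two-finger parallel gripper is mounted at the origin on a cart in front of the work surface, level with it; the furniture and walls round the work are solid. World frame = base frame: x ahead of the robot, y to its left, z up, the work surface at z = 0. Lengths are in mm, angles in rad, forces in N, time in s.
With the tool pointing down it reaches from about 400 to 925 mm from the base axis. Payload 5.6 kg.
Tool frame: the origin (TCP) lies on the centre line of the jaws, within the pads' length; the fingertips stand 11 mm ahead of it and the grasp point (between the pads) lies 8 mm behind it; z points along the fingers, y is the line along which they close (so a half turn about z gives the same grasp; the last joint's range is limited). The gripper opens to 85 mm and grips with 20 to 120 N. Pads are 22 mm wide; open, the fingers measure 114 mm over their backs; the gripper's body (76 mm by 85 mm) begins 54 mm behind the grasp point. The pads swing forward as they close: fully open they stand 13 mm farther back than shut.
Start: joints at [-1.15, 0.468, -0.012, 1.603, 0.006, 1.071, -0.056], TCP at [290.816, 581.321, 242.29] pointing down, gripper open.
Joint ranges: [-2.53, 2.53], [-0.31, 2.02], [-1.57, 1.55], [0.28, 2.44], [-1.29, 4.43], [0.15, 1.84], [-2.92, 2.92]. Speed limits (rad/s): [2.57, 2.57, 3.14, 3.14, 3.14, 3.14, 3.14].

### API

Orientations are given as a unit quaternion [w, x, y, z].
In Python, from cell import ctrl, jaws, solver, cams, order, read_time, read_qpos, read_joint_vel, read_effort, read_position, read_ee_rot, read_wrist_force, read_moment, read_grip_width, read_grip_force gives the robot as it stands. Calls block until the motion is done:
- ctrl.move_pose(position, orientation): joint-space move of the TCP to a pose.
- ctrl.move_straight(position, frame=None, speed=150, threshold=None): straight line of the TCP; frame=None keeps the orientation; speed is the mean speed in mm/s. With threshold (N) it stops when the force on the tool has changed by that much, and returns True; else False.
- ctrl.set_joints(angles): joint-space move.
- jaws.gripper_to(opening): finger opening in mm; the grip force is fixed at half the most; returns when the fingers have stopped.
- ctrl.hold(seconds).
- solver.ik(position, orientation): joint angles nearest the present ones, or None.
- cams.camera(name): name is "scene" or "top" or "wrist"; returns a dict with "img" (384x512x3 uint8, red, green, blue), "K" (3x3 intrinsics, pixels), "extrinsics" (4x4, takes a point from camera to world coordinates). Camera axes: x right, y up, looking along -z (the intrinsics and any distortion apply to the point x, -y, -z); pixel columns grow to the right and rows downward; lengths in mm; the calibration is good to about 2 mm. A picture is of the moment at which its call begins. There is no depth.
A pose or a line that the arm cannot do raises ctrl.Unreachable and nothing moves.
- order.finish_job(): hands the job in; it is judged then, once.
Readings, each from a call of its own:
- read_time(): time.
- read_qpos(): joint angles.
- read_joint_vel(): joint speeds.
- read_effort(): joint torques, N m.
- read_position(): TCP position.
- read_ee_rot(): TCP orientation.
- read_wrist_force(): force on the tool from outside, world axes, zero at the start.
- read_moment(): the same for the moment, N m.
- read_grip_width(): finger opening in mm.
- read_grip_force(): force on a finger pad.
Only numpy, scipy, OpenCV 4.12 (cv2) and the standard library are available. Lean on these libraries where they do the work, as an engineer would, in place of code of your own. Each camera call takes 0.05 s, during which the arm holds its last target. There are 200 camera calls.

## Working session

There is one attempt and no reset: what is moved stays moved. The work goes in short steps, each a Python script; the robot and the scene stay as the last script left them, time stands still between calls to the robot, and variables do not carry over. Pictures are saved under pics/ and viewed, at most 18 in all, crops included, and the job is handed in when it is done.

```bash
ls; mkdir -p pics; python3 - <<'E'
from cell import *
import cv2
for n in ("scene","top"):
    c=cams.camera(n); cv2.imwrite(f"pics/{n}0.png",c["img"][:,:,::-1]); print(n,c["K"],c["extrinsics"].round(3) if hasattr(c["extrinsics"],'round') else c["extrinsics"], [k for k in c])
print(read_time(),read_ee_rot())
E
```

```text
pics
scene [[472.64039292   0.         247.3140138 ]
 [  0.         472.64039292 195.37320494]
 [  0.           0.           1.        ]] [[ 8.300000e-01  4.080000e-01 -3.800000e-01  2.041600e+01]
 [-5.580000e-01  6.050000e-01 -5.680000e-01 -9.362380e+02]
 [-2.000000e-03  6.830000e-01  7.300000e-01  1.206314e+03]
 [ 0.000000e+00  0.000000e+00  0.000000e+00  1.000000e+00]] ['img', 'K', 'extrinsics']
top [[385.03681381   0.         254.02960622]
 [  0.         385.03681381 195.16663146]
 [  0.           0.           1.        ]] [[-1.600000e-02  9.890000e-01 -1.440000e-01  3.929270e+02]
 [-1.000000e+00 -1.500000e-02  8.000000e-03 -6.834000e+01]
 [ 6.000000e-03  1.440000e-01  9.900000e-01  1.358881e+03]
 [ 0.000000e+00  0.000000e+00  0.000000e+00  1.000000e+00]] ['img', 'K', 'extrinsics']
0.1 [-1.34591937e-04  2.29861876e-01  9.73222922e-01 -8.02416167e-04]
```

View pics/scene0.png

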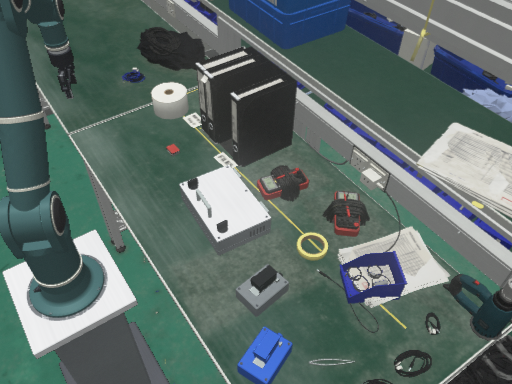

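View pics/top0.png

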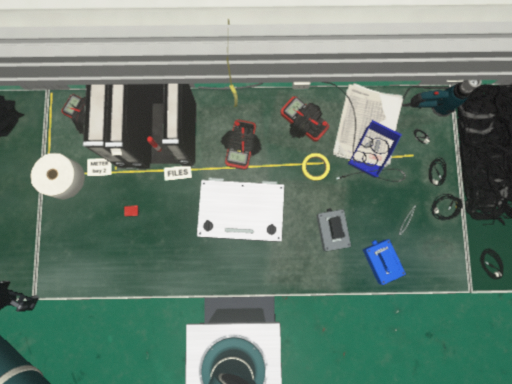

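The top view shows the soak box around (240,210), the grey switch box at (335,229), its blue look-alike at (384,261), a red gauge at (131,211) and the tape roll at (316,167). Red candidates for a gauge are (131,211), the item on the binders at (152,142), and the red meters at (73,106), (240,144) and (304,117). I'll check these in one enlarged crop and run the measurements.

```bash
cat > h.py <<'E'
import numpy as np, cv2
from cell import *
def ray(c,u,v):
    K=np.array(c["K"]);E=np.array(c["extrinsics"])
    d=np.array([(u-K[0,2])/K[0,0],-(v-K[1,2])/K[1,1],-1.])
    return E[:3,3],E[:3,:3]@d
def onz(c,u,v,z):
    o,d=ray(c,u,v); return o+d*(z-o[2])/d[2]
def proj(c,p):
    E=np.array(c["extrinsics"]);q=E[:3,:3].T@(np.array(p)-E[:3,3])
    x=np.array(c["K"])@np.array([q[0],-q[1],-q[2]]); return x[:2]/x[2]
def blobs(m,amin=20):
    n,l,s,ce=cv2.connectedComponentsWithStats(m.astype(np.uint8))
    return [(l==i,s[i],ce[i]) for i in range(1,n) if s[i][4]>=amin]
def rect(c,mask,z):
    """min-area rect of mask contour cast on plane z: centre, sizes, angle of long side"""
    k=max(cv2.findContours(mask.astype(np.uint8),cv2.RETR_EXTERNAL,cv2.CHAIN_APPROX_NONE)[0],key=cv2.contourArea)
    P=np.array([onz(c,*p[0],z)[:2] for p in k],np.float32)
    ce,wh,a=cv2.minAreaRect(P)
    if wh[0]<wh[1]: wh=wh[::-1];a+=90
    return np.array(ce),wh,(a+90)%180-90
def red(im):
    h=cv2.cvtColor(im,cv2.COLOR_RGB2HSV);return ((h[...,0]<8)|(h[...,0]>172))&(h[...,1]>140)&(h[...,2]>70)
E
python3 - <<'E'
from h import *
T=cams.camera("top");S=cams.camera("scene")
for n,c in(("top",T),("scene",S)):
    for m,s,ce in blobs(red(c["img"]),8): 
        r=rect(c,m,16) if s[4]>=20 else None
        print(n,s,ce.round(1),onz(c,*ce,16).round(),r)
im=T["img"]
h=cv2.cvtColor(im,cv2.COLOR_RGB2HSV)
w=(h[...,2]>170)&(h[...,1]<60); w[:,:195]=0;w[:175]=0;w[250:]=0;w[:,300:]=0
b=max(blobs(w,500),key=lambda t:t[1][4]); print("panel",b[1],rect(T,cv2.morphologyEx(b[0].astype(np.uint8),cv2.MORPH_CLOSE,np.ones((9,9))),81))
print("hsv switch",h[245,345],h[215,325],h[229,335])
a=cv2.resize(im[80:290,60:460],(800,420),interpolation=cv2.INTER_CUBIC)[:,:,::-1]
cv2.imwrite("pics/c1.png",a)
a=np.hstack([cv2.resize(im[172:248,190:292],(408,304),interpolation=cv2.INTER_CUBIC),cv2.resize(S["img"][150:250,160:290],(392,304),interpolation=cv2.INTER_CUBIC)])
b_=np.hstack([cv2.resize(im[195:285,300:420],(408,296),interpolation=cv2.INTER_CUBIC),cv2.resize(S["img"][250:384,225:325],(392,296),interpolation=cv2.INTER_CUBIC)])
cv2.imwrite("pics/c2.png",np.vstack([a,b_])[:,:,::-1])
E
```

```text
top [281  97  14  26  73] [286.8 110.3] [ 899. -204.   16.] (array([ 904.5012207 , -205.17411804]), (95.94218444824219, 43.42005157470703), -6.108634948730469)
top [ 74 109   6   3  10] [ 76.5 109.7] [912. 560.  16.] None
top [297 111   6   5  15] [299.4 112.7] [ 890. -250.   16.] None
top [235 121   5   5  17] [236.5 123.1] [854. -21.  16.] None
top [311 120   7   5  18] [314.1 121.8] [ 854. -302.   16.] None
top [323 121   4   5  16] [324.6 123.2] [ 849. -340.   16.] None
top [306 127  22  14  60] [315.8 135.3] [ 804. -306.   16.] (array([ 806.54211426, -313.69140625]), (80.9876708984375, 35.05222702026367), -74.42164611816406)
top [242 128   2   5  10] [242.5 130. ] [827. -42.  16.] None
top [147 136  10  11  52] [150.9 140.8] [791. 288.  16.] (array([789.82940674, 284.58493042]), (47.44181823730469, 17.732118606567383), 44.2917594909668)
top [242 142   2   9  18] [242.5 146. ] [768. -41.  16.] None
top [226 162  22   7  46] [236.3 165.4] [697. -18.  16.] (array([697.61383057, -18.05484772]), (75.72561645507812, 12.346835136413574), 80.87796020507812)
top [124 206  14  10 134] [130.7 210.5] [541. 352.  16.] (array([540.86523438, 353.07357788]), (46.49293899536133, 31.627775192260742), 89.14678955078125)
scene [167 144  12   9  65] [172.5 148.4] [541. 352.  16.] (array([540.25469971, 352.10012817]), (43.504886627197266, 30.243375778198242), -86.58433294296265)
scene [293 168   6   5  11] [295.8 169.7] [857.  -3.  16.] None
scene [347 209   3   8  14] [348.1 212.5] [ 875. -264.   16.] None
scene [354 223   5   3  13] [356. 224.] [ 863. -315.   16.] None
scene [475 281   4   4  11] [476.5 282.2] [1004. -678.   16.] None
panel [ 197  178   87   63 4700] (array([533.82965088, -33.77049255]), (281.2381591796875, 197.45339965820312), 85.81548309326172)
hsv switch [ 96  17 147] [ 94  12 149] [75 15 70]
```

View pics/c1.png

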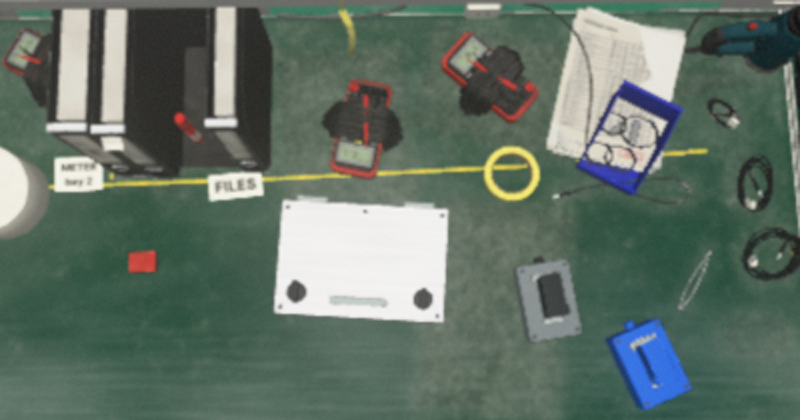

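View pics/c2.png

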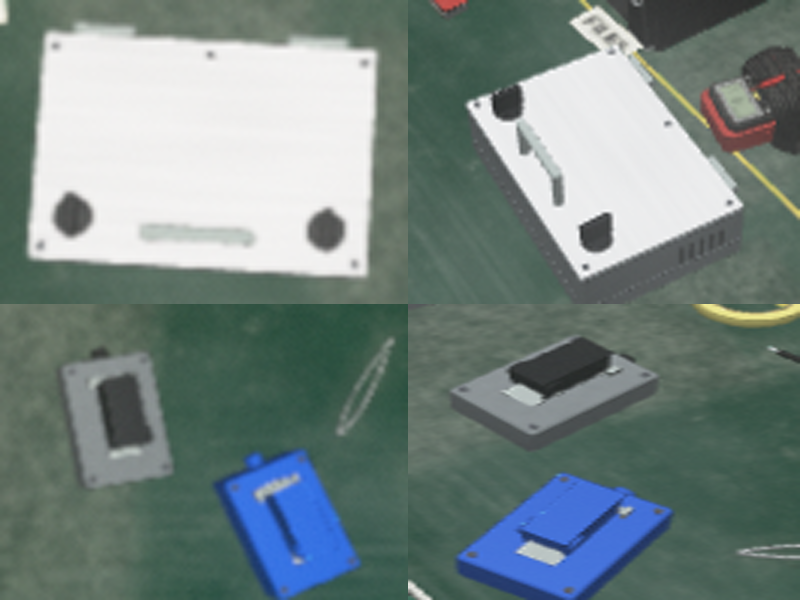

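The boxes agree with the description: one red gauge at (541,352) of about 46x32, the soak box near (534,-34), and the grey switch box (not the blue one). The red item at (151,141) is thin (about 18 mm) and stuck between the binders, so it doesn't look like a gauge. I'll check it from the wrist, then take a closer look at the soak box.

```bash
cat >> h.py <<'E'
def q(a): # tool down, tool x axis at world angle a (deg); jaws close along a-90
    a=np.radians(a)/2; return [0,float(np.cos(a)),float(np.sin(a)),0]
def save(c,n): cv2.imwrite(f"pics/{n}.png",cv2.resize(c["img"],(768,576),interpolation=cv2.INTER_CUBIC)[:,:,::-1])
E
python3 - <<'E'
from h import *
ctrl.move_pose([560,270,420],q(115)); c=cams.camera("wrist");save(c,"w1");print(np.array(c["extrinsics"]).round(2),c["K"][0])
for m,s,ce in blobs(red(c["img"]),40): print(s,ce.round(1),onz(c,*ce,16).round(1),rect(c,m,16))
ctrl.move_pose([450,-30,420],q(86)); c=cams.camera("wrist");save(c,"w2");np.save("w2.npy",c,allow_pickle=True);print(np.array(c["extrinsics"]).round(2))
print(read_qpos(),read_time())
E
```

```text
[[ 9.1000e-01 -4.0000e-01 -1.3000e-01  5.2496e+02]
 [ 4.3000e-01  8.6000e-01  2.9000e-01  3.4599e+02]
 [-0.0000e+00 -3.2000e-01  9.5000e-01  5.5053e+02]
 [ 0.0000e+00  0.0000e+00  0.0000e+00  1.0000e+00]] [319.64455629   0.         252.37490036]
[250  68  30  36 676] [264.3  85.5] [541.6 353.1  16. ] (array([541.50622559, 352.64733887]), (47.00267791748047, 34.781211853027344), -87.1572368144989)
[451  76  41  35 477] [468.3  92.9] [840.8 481.3  16. ] (array([840.92877197, 484.0453186 ]), (64.81376647949219, 33.25638961791992), 84.94242095947266)
[499  98  13  13  92] [505.9 104. ] [906.4 493.2  16. ] (array([907.27734375, 493.25054932]), (20.733417510986328, 12.91916561126709), 72.67096710205078)
[359 197  28  28 368] [372.9 211. ] [811.6 243.5  16. ] (array([811.51538086, 242.31478882]), (67.22416687011719, 22.519630432128906), -18.22381591796875)
[241 283  48  36 544] [262.6 297.4] [712.1  -6.9  16. ] (array([710.18756104, -10.54482269]), (100.53562927246094, 66.05781555175781), 44.927490234375)
[262 334  23   9  79] [273.3 337.9] [775.8 -87.5  16. ] (array([774.50512695, -86.9744873 ]), (48.74687957763672, 10.306022644042969), 2.789461135864258)
[[ 1.0000e+00  6.0000e-02  2.0000e-02  4.5701e+02]
 [-7.0000e-02  9.4000e-01  3.2000e-01  5.3240e+01]
 [ 0.0000e+00 -3.2000e-01  9.5000e-01  5.5148e+02]
 [ 0.0000e+00  0.0000e+00  0.0000e+00  1.0000e+00]]
[-0.52337084 -0.05437244  0.49613034  1.83985412  0.02703702  1.34975253
 -0.10049615] 3.1583
```

View pics/w1.png

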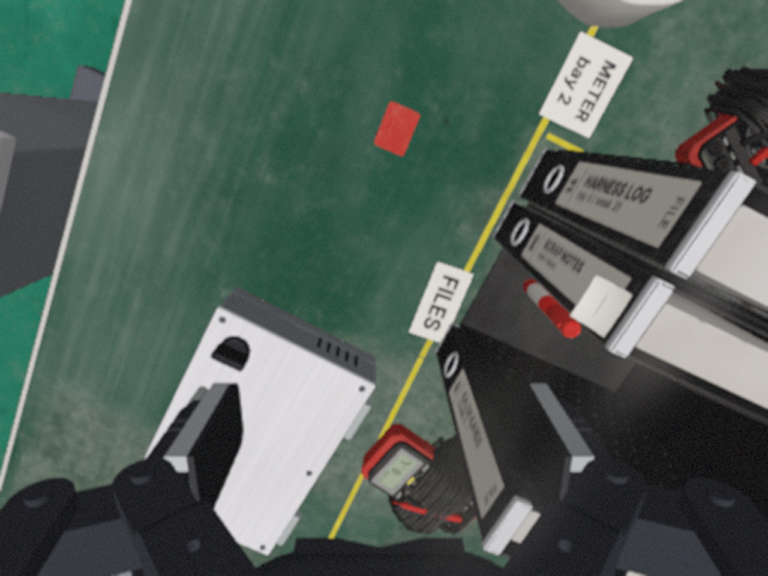

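View pics/w2.png

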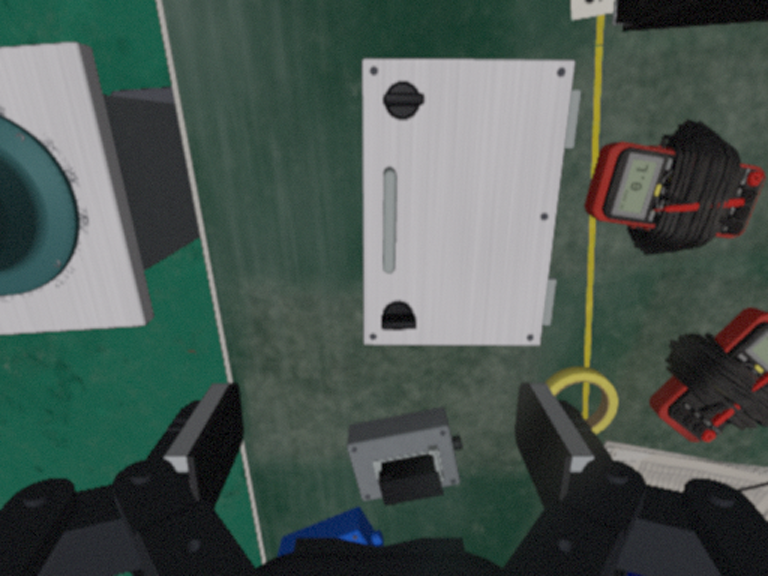

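w1 shows that the red item is a marker pen on the binders, so there is one gauge box, at (541.5,352.6). w2 shows the panel with its corners at about (362,60), (574,61), (540,345), (365,345). The wings at (403,100) and (398,315) point front to back. I'll measure the panel and also get a wrist view over the switch box.

```bash
python3 - <<'E'
from h import *
c=np.load("w2.npy",allow_pickle=True).item()
h=cv2.cvtColor(c["img"],cv2.COLOR_RGB2HSV)
w=((h[...,2]>140)&(h[...,1]<50)).astype(np.uint8); w[:,:230]=0; w[235:]=0
b=max(blobs(cv2.morphologyEx(w,cv2.MORPH_OPEN,np.ones((3,3)))),key=lambda t:t[1][4])
k=max(cv2.findContours(b[0].astype(np.uint8),0,1)[0],key=cv2.contourArea);print(b[1],cv2.approxPolyDP(cv2.convexHull(k),4,True)[:,0].tolist())
for p in cv2.approxPolyDP(cv2.convexHull(k),4,True)[:,0]: print(onz(c,*p,81).round(1))
print(rect(c,b[0],81))
ctrl.move_pose([480,-360,420],q(86)); c=cams.camera("wrist");save(c,"w3");np.save("w3.npy",c,allow_pickle=True)
E
```

```text
[  242    39   144   191 23584] [[242, 40], [382, 41], [385, 65], [366, 211], [359, 229], [243, 228]]
[447.5 110.8  81. ]
[634.4  97.   81. ]
[640.3  66.6  81. ]
[ 624.3 -147.8   81. ]
[ 614.5 -178.5   81. ]
[ 427.6 -164.    81. ]
(array([534.59967041, -33.94474792]), (278.7814025878906, 196.14822387695312), 85.73753356933594)
```

View pics/w3.png

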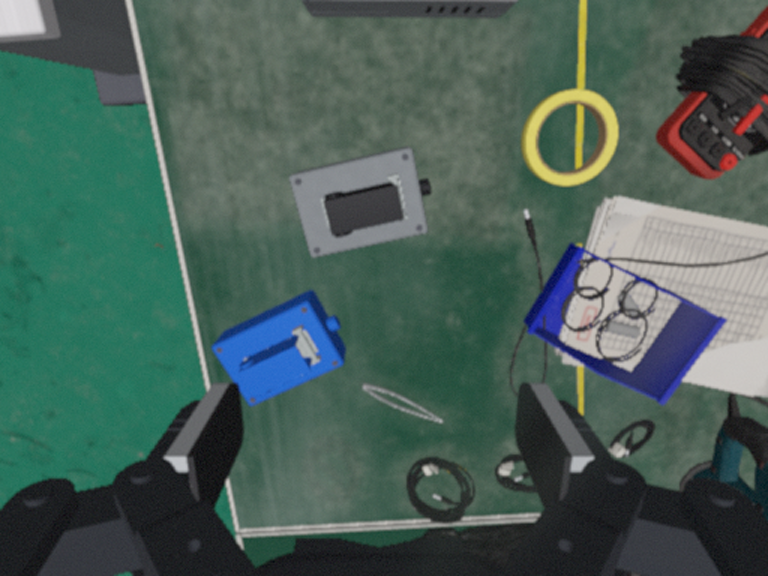

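w3 shows the switch box top with corners at (291,177), (409,149), (427,234), (316,255). The guard's bosses are near its front at (337,213), and the knob is at the far end. Next I'll compute its frame, then turn the left fastener.

```bash
cat >> h.py <<'E'
class Fr:
    def __init__(s,c,yaw): s.c=np.array(c,float);s.yaw=yaw;a=np.radians(yaw);s.R=np.array([[np.cos(a),-np.sin(a)],[np.sin(a),np.cos(a)]])
    def __call__(s,x,y,z): return [*(s.c+s.R@[x,y]).tolist(),z]
    def inv(s,p): return s.R.T@(np.array(p)[:2]-s.c)
SB=Fr([531,-33.7],-4.14)
def spin(d): # rotate last joint so that tool turns d deg ccw (from above), keeping position
    p=read_position();R=read_ee_rot();a=np.degrees(2*np.arctan2(R[2],R[1]))
    for k in range(1,7): ctrl.move_straight(p,frame=q(a+d*k/6),speed=60) if 0 else ctrl.move_pose(p,q(a+d*k/6))
E
python3 - <<'E'
from h import *
c=np.load("w3.npy",allow_pickle=True).item()
P=np.array([onz(c,u/1.5,v/1.5,50)[:2] for u,v in((291,177),(409,149),(427,234),(316,255))])
print(P.round(1),P.mean(0),[np.linalg.norm(P[i]-P[i-1]) .round(1)for i in range(4)])
d=(P[1]+P[2]-P[0]-P[3]);print("yaw x",np.degrees(np.arctan2(d[1],d[0])));e=(P[0]+P[1]-P[2]-P[3]);print("yaw y",np.degrees(np.arctan2(e[1],e[0]))-90)
F=Fr(P.mean(0),np.degrees(np.arctan2(d[1],d[0])))
for b in((337,200),(343,231)): print("boss",F.inv(onz(c,b[0]/1.5,b[1]/1.5,90)))
a=SB.yaw
jaws.gripper_to(60)
ctrl.move_pose(SB(-59,105,180),q(a)); c=cams.camera("wrist");save(c,"w4")
m=(c["img"].max(2)<60)
print(proj(c,SB(-59,105,112)),read_qpos(),ctrl.move_straight(SB(-59,105,98),speed=60,threshold=6),read_position(),read_wrist_force())
E
```

```text
[[ 395.1 -318.3]
 [ 516.7 -299.1]
 [ 531.7 -386.9]
 [ 411.6 -401.7]] [ 463.77358102 -351.50561686] [np.float64(85.1), np.float64(123.1), np.float64(89.1), np.float64(121.0)]
yaw x 8.022444875279293
yaw y 10.387738200588188
boss [-18.29298567  14.87530731]
boss [-19.5825973  -15.51125718]
[250.91438549 216.36737866] [-1.10485456  0.44746262  1.10726249  2.10147489 -0.51818223  0.89718475
 -1.34291726] False [479.9823182   75.37186553  98.30233787] [0.09593989 0.78870832 0.74812081]
```

View pics/w4.png

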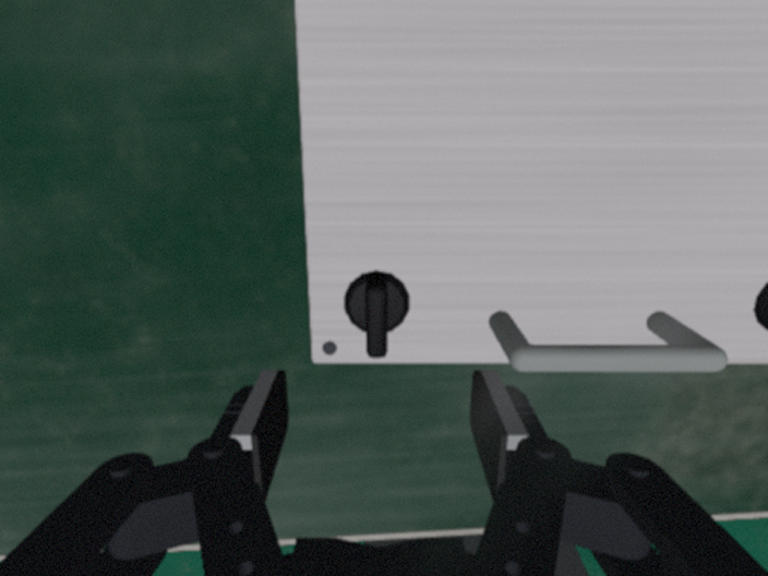

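The wing is at (376,320) and was predicted at (376,324), so the frame is good. Grip and turn.

```bash
python3 - <<'E'
from h import *
jaws.gripper_to(0); print("w",read_grip_width(),read_grip_force())
spin(92); R=read_ee_rot();print(np.degrees(2*np.arctan2(R[2],R[1])),read_position(),read_moment(),read_grip_width())
jaws.gripper_to(60)
p=read_position(); ctrl.move_straight([p[0],p[1],190])
c=cams.camera("wrist");cv2.imwrite("pics/w5.png",c["img"][:,:,::-1])
# right one
a=SB.yaw
ctrl.move_pose(SB(-59,-105,190),q(a)); print(ctrl.move_straight(SB(-59,-105,98),speed=60,threshold=6),read_position())
jaws.gripper_to(0); print("w",read_grip_width(),read_grip_force())
spin(92); R=read_ee_rot();print(np.degrees(2*np.arctan2(R[2],R[1])),read_position(),read_moment(),read_grip_width())
jaws.gripper_to(60)
p=read_position(); ctrl.move_straight([p[0],p[1],190])
ctrl.move_pose(SB(-110,0,330),q(86)); c=cams.camera("wrist");save(c,"w6");print(read_time(), read_qpos())
E
```

```text
w 9.200824015606457 61.866095876089275
87.39499223183871 [479.27031687  78.06066256  99.43023449] [ 1.85815274  1.5454875  -0.6063193 ] 8.91730240759958
False [ 464.77679241 -134.18796762   98.27057761]
w 8.963213627011259 62.616370661589826
87.44684186386557 [ 463.83376343 -131.25488667   99.3691529 ] [ 2.00045634  1.46956169 -0.6414062 ] 9.117649839421249
19.1833 [-0.53519447 -0.05175965  0.50766747  2.0419237   0.02858387  1.14771342
 -0.11070108]
```

View pics/w6.png

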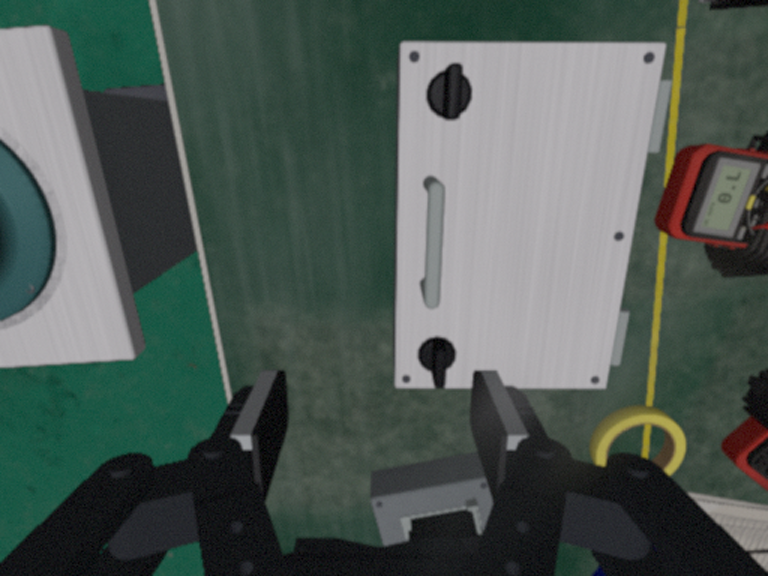

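Both wings now lie left to right, at (451,92) and (438,362), so both are unlocked. Gripping them showed the box is about 2.7 mm further to +y, so I'll correct for that. Next is the handle.

```bash
sed -i 's/^SB=.*/SB=Fr([530.7,-31],-4.14)/' h.py; cat >> h.py <<'E'
def bar(t): return SB(95-165*np.cos(t)+48*np.sin(t),0,75+165*np.sin(t)+48*np.cos(t)-8)
def swing(t0,t1,n,speed=90,f=bar):
    for t in np.linspace(t0,t1,n+1)[1:]: ctrl.move_straight(f(t),speed=speed)
E
python3 - <<'E'
from h import *
b=bar(0);jaws.gripper_to(45)
ctrl.move_pose([b[0],b[1],190],q(86)); print(ctrl.move_straight(b,speed=80,threshold=6))
jaws.gripper_to(0);print(b,read_position(),read_grip_width())
p=np.array(read_position())
for i in range(3):
    swing(.5*i,.5*i+.5,5); print(read_time(),read_position(),bar(.5*i+.5),read_wrist_force(),read_grip_width())
c=cams.camera("scene");cv2.imwrite("pics/s2.png",cv2.resize(c["img"][80:300,120:360],(720,600))[:,:,::-1])
E
```

```text
False
[460.8826562337374, -25.946435968199758, np.float64(115.0)] [460.37766788 -25.8090453  115.42625719] 9.707517658454488
23.325 [500.89381197 -28.83999643 188.4374101 ] [503.98120489073284, -29.066022929928764, np.float64(188.2291768404314)] [-14.34633965   1.04970406  10.8991203 ] 9.846631371021324
25.0333 [578.66688404 -34.5635196  235.33063252] [576.8200674167784, -34.33829248247996, np.float64(231.7772231749736)] [-5.54887396  1.22848793 16.26290938] 9.969013877881826
26.7417 [664.12094175 -40.84861686 236.38838871] [661.5657499213586, -40.47240916255993, np.float64(234.98205846971874)] [3.24669923 0.41206261 4.63581655] 9.573792151609478
```

View pics/s2.png

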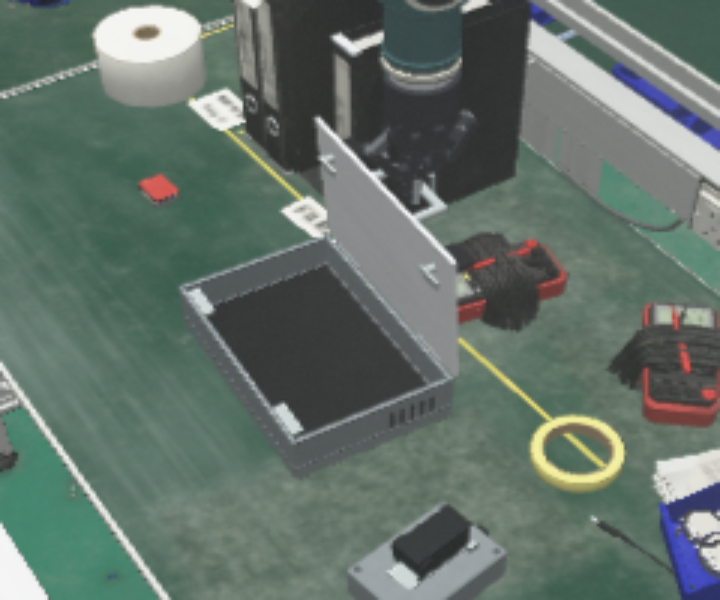

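The panel stands open at about 1.5 rad. I'll release it, look again at the gauge box, and pick it.

```bash
python3 - <<'E'
from h import *
jaws.gripper_to(32); p=read_position(); ctrl.move_straight([p[0],p[1],340],speed=150)
ctrl.move_pose([530,300,300],q(100)); jaws.gripper_to(65)
c=cams.camera("wrist")
L=[(s,rect(c,m,16)) for m,s,ce in blobs(red(c["img"]),300)]; print(L)
g=min(L,key=lambda t:abs(t[1][1][0]-46)+abs(t[1][1][1]-36)+.05*np.hypot(*(t[1][0]-[541,352])))[1]; a=g[2]%180
print(g); assert abs(g[1][0]-46)<6 and abs(g[1][1]-36)<6
ctrl.move_pose([*g[0],80],q(a)); c=cams.camera("wrist");cv2.imwrite("pics/w7.png",c["img"][:,:,::-1])
print(ctrl.move_straight([*g[0].tolist(),12],speed=60,threshold=5),read_position())
jaws.gripper_to(0);print(read_grip_width(),read_position(),read_grip_force())
p=read_position();ctrl.move_straight([p[0],p[1],180],speed=100);print(read_grip_width(),read_time())
E
```

```text
[(array([230,  96,  30,  40, 993], dtype=int32), (array([513.77728271, 341.79830933]), (46.5583381652832, 34.10774230957031), -86.16901087760925)), (array([424, 218,  48,  38, 387], dtype=int32), (array([829.13183594, 221.35333252]), (95.29060363769531, 12.217560768127441), -25.539573669433594)), (array([314, 333,  20,  37, 376], dtype=int32), (array([699.70617676,  -9.22749329]), (77.02033233642578, 22.681957244873047), 81.50160217285156))]
(array([513.77728271, 341.79830933]), (46.5583381652832, 34.10774230957031), -86.16901087760925)
False [514.09517065 342.00480676  12.44561512]
32.96071008113488 [514.17067265 342.05454233  12.66964462] 60.583351850509644
33.34199127615153 34.275
```

The gauge box had been knocked about 30 mm, and the fresh measurement caught it. It is now held, so place it.

```bash
python3 - <<'E'
from h import *
t=SB(-20,20,0)
ctrl.move_pose([t[0],t[1],190],q(86)); print(read_grip_width())
ctrl.move_straight([t[0],t[1],60],speed=100); print(read_grip_width(),ctrl.move_straight([t[0],t[1],43],speed=30,threshold=5),read_position(),read_grip_width())
jaws.gripper_to(60); p=read_position(); ctrl.move_straight([p[0],p[1],200],speed=120)
ctrl.move_pose([t[0]-60,t[1],300],q(86))
c=cams.camera("wrist");save(c,"w8")
for m,s,ce in blobs(red(c["img"]),200):
    r=rect(c,m,46); print(SB.inv(r[0]),r)
print(read_time())
E
```

```text
32.765906889504315
32.94375284653096 True [511.75895495  -9.58924315  42.61038151] 32.853383582141596
[-19.49576868  19.11308417] (array([512.63494873, -10.52931595]), (47.024356842041016, 35.65504837036133), 85.98019409179688)
40.0583
```

View pics/w8.png

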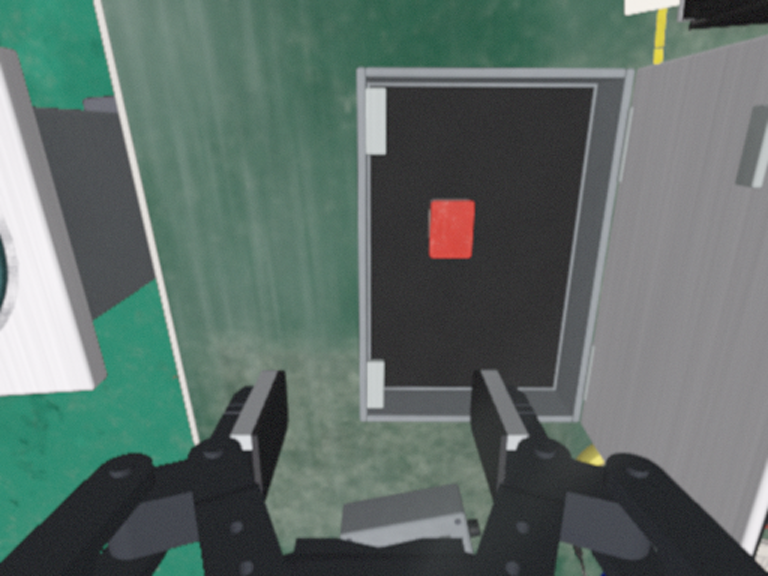

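The gauge lies flat in the bay at (450,229). Now shut the panel.

```bash
python3 - <<'E'
from h import *
jaws.gripper_to(34)
ctrl.move_pose([664,-40.8,345],q(86)); print(ctrl.move_straight([664,-40.8,236.4],speed=80,threshold=6))
jaws.gripper_to(0);print(read_position(),read_grip_width())
swing(1.5,.5,10);print(read_position(),bar(.5),read_wrist_force(),read_grip_width())
swing(.5,0,5,60);print(read_position(),bar(0),read_wrist_force(),read_grip_width())
jaws.gripper_to(45);b=bar(0);ctrl.move_straight([b[0],b[1],180])
jaws.gripper_to(0);print(ctrl.move_straight([b[0],b[1],105],speed=40,threshold=15),read_position(),read_wrist_force())
ctrl.move_straight([b[0],b[1],190])
jaws.gripper_to(60)
ctrl.move_pose(SB(-110,0,330),q(86)); c=cams.camera("wrist");save(c,"w9");print(read_time())
E
```

```text
False
[664.17229199 -40.82530011 236.91015362] 9.802071511319
[503.53389167 -28.98220833 187.62858788] [503.98120489073284, -29.066022929928764, np.float64(188.2291768404314)] [ 3.12690565 -0.6856423  -9.47610037] 9.91841927052026
[460.96904059 -25.85223716 114.73856596] [460.8826562337374, -25.946435968199758, np.float64(115.0)] [ 0.90923688  2.94604469 -4.17119874] 9.59713221055295
True [460.86224515 -25.9867728  139.7780341 ] [-3.14922073  1.46934823 13.02388332]
53.1333
```

View pics/w9.png

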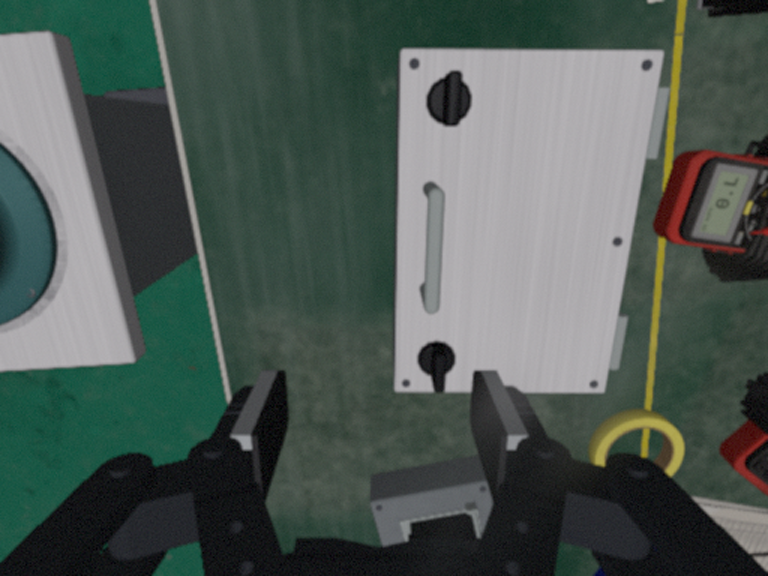

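The panel is shut: the bar top was touched at 129 mm, as expected. Now lock both fasteners.

```bash
python3 - <<'E'
from h import *
for y in(105,-105):
    jaws.gripper_to(60)
    ctrl.move_pose(SB(-59,y,190),q(87.4)); print(ctrl.move_straight(SB(-59,y,98),speed=70,threshold=6))
    jaws.gripper_to(0); print("w",read_grip_width())
    spin(-92.5); R=read_ee_rot();print(np.degrees(2*np.arctan2(R[2],R[1])),read_position(),SB(-59,y,98),read_moment(),read_grip_width())
    jaws.gripper_to(60); p=read_position(); ctrl.move_straight([p[0],p[1],190])
ctrl.move_pose([450,-250,330],q(86)); c=cams.camera("wrist");save(c,"w10");np.save("w10.npy",c,allow_pickle=True);print(read_time())
E
```

```text
False
w 8.74879918961869
-4.860407963354098 [480.96547933  76.05795655  99.55722746] [479.4342991589933, 77.98544819048276, 98] [-1.42812677 -1.41631986  0.39710932] 9.236043810810218
False
w 9.148894672702676
-4.823605974751393 [ 465.05328826 -133.36431812   99.55396482] [464.2736070635926, -131.4665831083052, 98] [-1.17340028 -1.30973921  0.3830844 ] 9.128059130149584
67.5
```

View pics/w10.png

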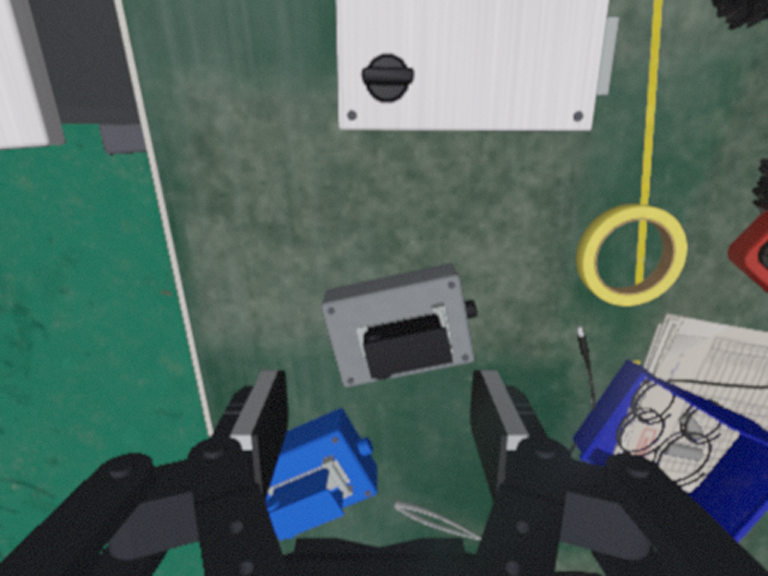

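The right wing at (387,75) points front to back again, so it is locked. The switch box top corners are at about (325,303), (459,277), (473,360), (345,386). I'll combine this view with the first for its frame.

```bash
python3 - <<'E'
from h import *
c=np.load("w10.npy",allow_pickle=True).item()
P=np.array([onz(c,u/1.5,v/1.5,50)[:2] for u,v in((325,303),(459,277),(473,360),(345,386))])
d=(P[1]+P[2]-P[0]-P[3]);e=(P[0]+P[1]-P[2]-P[3])
print(P.round(1),P.mean(0),[np.linalg.norm(P[i]-P[i-1]).round(1) for i in range(4)],np.degrees(np.arctan2(d[1],d[0])),np.degrees(np.arctan2(e[1],e[0]))-90)
# closer look straight above
ctrl.move_pose([460,-425,300],q(8+90)); c=cams.camera("wrist");save(c,"w11");np.save("w11.npy",c,allow_pickle=True)
print(read_qpos())
E
```

```text
[[ 396.8 -315.4]
 [ 519.2 -299.2]
 [ 531.  -382.8]
 [ 407.  -402.1]] [ 463.48945306 -349.90813325] [np.float64(87.3), np.float64(123.5), np.float64(84.5), np.float64(125.5)] 8.197789616890214 7.370100804990514
[-0.0244263   0.53169147  1.03066817  1.64959807 -0.47821596  1.2380005
  1.24754567]
```

View pics/w11.png

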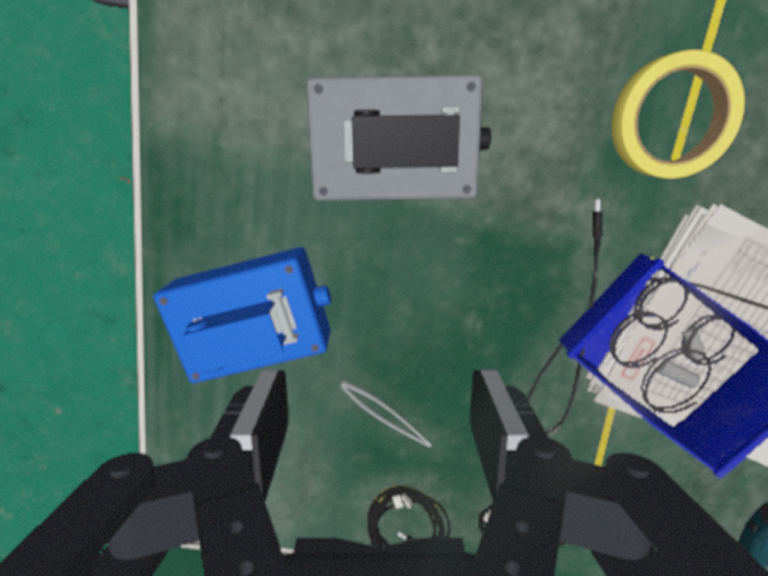

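The frame agrees with the earlier view, about (463.6,-350.5) with yaw 8.3°, and the bosses are at (367,112) and (367,170) in w11. Next I'll check the boss point and raise the guard.

```bash
cat >> h.py <<'E'
SW=Fr([463.6,-350.5],8.3)
def gg(t): return SW(40-60*np.cos(t)+24*np.sin(t),0,58+60*np.sin(t)+24*np.cos(t)-6)
E
python3 - <<'E'
from h import *
c=np.load("w11.npy",allow_pickle=True).item()
b=[SW.inv(onz(c,367/1.5,v/1.5,82)) for v in(112,170)];print(b)
assert np.linalg.norm(np.mean(b,0)-[-20,0])<6
jaws.gripper_to(65)
g=gg(0);ctrl.move_pose([g[0],g[1],150],q(8.3));print(ctrl.move_straight(g,speed=60,threshold=5),read_position())
jaws.gripper_to(0);print(read_grip_width(),read_position(),read_wrist_force())
for i in range(2):
    swing(.85*i,.85*i+.85,8,50,gg);print(read_position(),gg(.85*i+.85),read_wrist_force(),read_grip_width())
c=cams.camera("scene");cv2.imwrite("pics/s3.png",cv2.resize(c["img"][200:350,180:380],(800,600),interpolation=cv2.INTER_CUBIC)[:,:,::-1]);print(read_time())
E
```

```text
[array([-20.85723106,  19.25838592]), array([-21.40772604, -19.24628248])]
False [ 444.0092751  -353.57576809   76.36416369]
40.75125802810708 [ 443.77871508 -352.68548999   76.64824333] [-0.03952135  3.02127329  6.69267383]
[ 481.64580636 -346.95102957  112.98337993] [481.83868302751944, -347.8392638956981, np.float64(112.91641980965714)] [ -4.03181485   6.50842528 -11.32593757] 40.54081764687994
[ 534.74297051 -339.04147762  110.13907199] [534.3813982531749, -340.174110704099, np.float64(108.40762076405554)] [-6.55110314 10.54972852  3.16055176] 39.655588195633655
75.9833
```

View pics/s3.png

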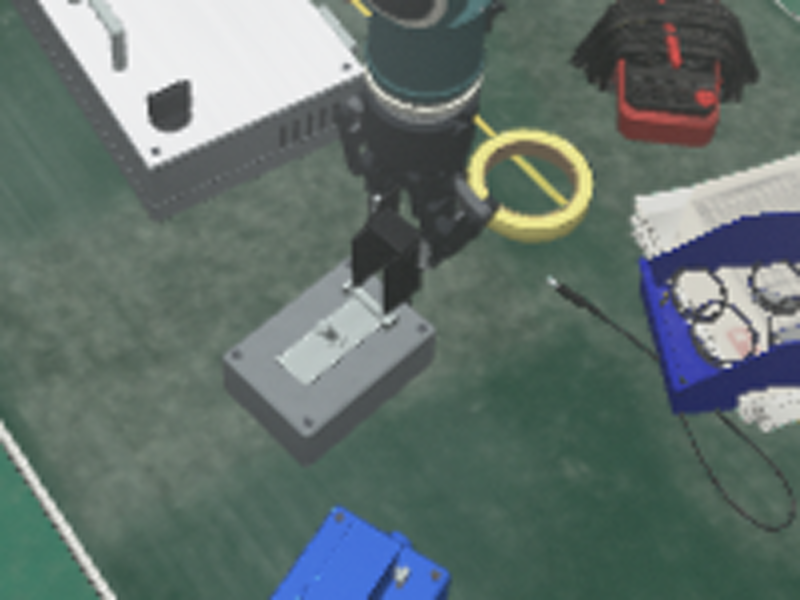

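The guard is up in the gripper and the toggle shows at (330,332), still off. Release it, push the toggle, then push the guard forward from behind.

```bash
python3 - <<'E'
from h import *
jaws.gripper_to(62); p=read_position(); ctrl.move_straight([p[0],p[1],240],speed=100)
jaws.gripper_to(0)
ctrl.move_pose(SW(-48,0,240),q(8.3)); print(ctrl.move_straight(SW(-48,0,81),speed=100,threshold=6),read_position())
print(ctrl.move_straight(SW(5,0,81),speed=40,threshold=12),SW.inv(read_position()),read_wrist_force())
ctrl.move_straight(SW(-35,0,81),speed=80);ctrl.move_straight(SW(-48,0,260),speed=150)
c=cams.camera("scene");cv2.imwrite("pics/s4.png",cv2.resize(c["img"][200:350,180:380],(800,600),interpolation=cv2.INTER_CUBIC)[:,:,::-1]);print(read_time())
E
```

```text
False [ 416.38743246 -357.61370566   81.46808268]
True [-4.78212464 -0.08259583] [-1.87827037 -0.32775837  3.02356876]
83.6833
```

View pics/s4.png

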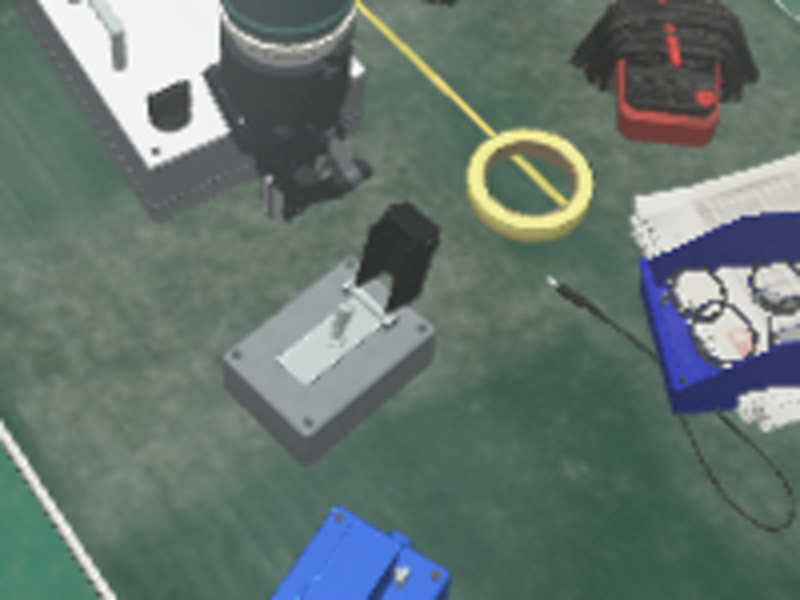

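The toggle now leans to the far side; it stopped at its end, within 1 mm of the predicted contact. Next, drop the guard.

```bash
python3 - <<'E'
from h import *
ctrl.move_pose(SW(122,0,260),q(8.3)); print(ctrl.move_straight(SW(122,0,119),speed=120,threshold=6))
print(ctrl.move_straight(SW(22,0,119),speed=60,threshold=15),SW.inv(read_position()),read_wrist_force())
ctrl.move_straight(SW(22,0,260),speed=150); ctrl.move_pose([400,-60,420],q(60)); ctrl.hold(.5)
c=cams.camera("scene");S=c["img"]
cv2.imwrite("pics/s5.png",cv2.resize(S[140:320,170:370],(660,594),interpolation=cv2.INTER_CUBIC)[:,:,::-1]);print(read_time())
E
```

```text
False
False [22.29631885  0.04962862] [ 0.03062347  0.25673989 -0.10654374]
90.4667
```

View pics/s5.png

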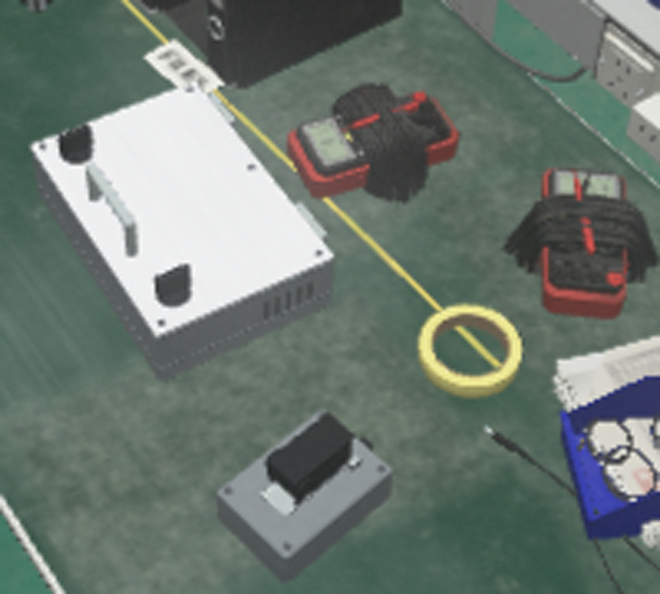

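The guard at (310,455) and the panel are shut, both wings are locked as at the start, and the tape roll and multimeters haven't moved. Hand in.

```bash
python3 -c "
from cell import *
print(order.finish_job())"
```

```text
the job is handed in; nothing more can be done
None
```

I loaded the one gauge box on the bench into the bay, shut and locked the panel, switched the toggle on with its guard closed again, and handed the job in at about 90 s of the 210 s; no verdict came back.

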